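# Load a battery pack into the charging dock

## Robot

A 6-joint arm with a two-finger parallel gripper is mounted at the origin on the work surface. World frame = base frame: x ahead of the robot, y to its left, z up, the work surface at z = 0. Lengths are in m, angles in rad, forces in N, time in s.
With the tool pointing down it reaches from about 0.375 to 0.9 m from the base axis. Payload 3.1 kg.
Tool frame: the origin (TCP) lies at the very end of the fingers, on their centre line; the grasp point (between the pads) lies robot.grasp_offset behind it (robot.grasp_offset is the distance from the TCP to the grasp point, in m); z points along the fingers, y is the direction in which the jaws open and shut (so a half turn about z gives the same grasp; the last joint's range is limited). The gripper opens to 87 mm and grips with 3 to 60 N. Pads are 19 mm wide; open, the fingers measure 117 mm over their backs; the gripper's body (75 mm by 190 mm) begins 51 mm behind the grasp point.
Start: joints at [1.048, 0.527, 1.433, -0, 1.181, -0.178], TCP at [0.211, 0.588, 0.223] pointing down, gripper open.
Joint ranges: [-3.08, 3.08], [-0.75, 2.2], [0.22, 2.44], [-1.43, 4.57], [0, 2.65], [-2.85, 2.85]. Speed limits (rad/s): [2.79, 2.79, 3.14, 3.14, 3.14, 3.14].

## Interface

Orientations are given as a unit quaternion [x, y, z, w].
In Python, from rig import robot gives the robot as it stands.
- The arm moves only by the tool drive_tool, never from a script. Its argument "targets" is one flat list of numbers, 6 for each row, row after row: the shift along the tool's x, y, z in cm, then the turn, a rotation vector about the tool's x, y, z in degrees. A call has 1 to 12 rows; each row is the pose to reach, as a shift and turn from the pose commanded when the call began, along the tool's axes at that moment; what a row does not reach only later rows make up. A row lasts 1/12 s, in which the tool goes at most 41.7 mm and 7.16 degrees, less where a joint would pass 70% of its speed; a pose out of reach is approached as far as the arm can. A call with a gripper value outside its range is refused whole. "grip" is the gripper command: -1 is fully open, 1 is shut, values between are in proportion, set as the call begins (left out, the last holds). The fingers move at their own pace and stop on an object; "squeeze" is the grip in N (left out, the last holds). Time passes only in rows, so rows that repeat a pose let the fingers close. It gives the time, the measured TCP pose, the force and the opening at its end, in the units of the state.
- robot.get_obs(): the state, without advancing time (a new reading comes with each control period).
- robot.camera(name): name is "side" or "top" or "wrist"; returns (picture, depth): 384x512x3 uint8, red, green, blue; 384x512 float32, m along the optical axis (not along the pixel's ray), 0 where there is no reading.
- robot.calibration(name): a dict with "mtx" (3x3 intrinsics, pixels), "R" (3x3) and "t" (3): a world point X has camera coordinates R X + t; the wrist camera has in their place "hand_eye" (4x4, takes a point from camera to tool coordinates, whose origin is the TCP and whose axes are the flange's). Camera axes: x right, y down, z forward; pixel columns grow to the right and rows downward; lengths in m; the calibration is good to about 2 mm. A picture is of the moment at which its call begins: read the wrist's pose just before it. calibration takes no time and is no camera call.
- robot.hand_in(): hands the job in, once; it reports no verdict.
The state is a dict: "time": time; "q": joint angles; "joint_velocities": joint speeds; "joint_torque": joint torques, N m; "position": TCP position; "tool_rot": TCP orientation; "ft_force": force on the tool from outside, world axes, zero at the start; "moment": the same for the moment, N m; "grip_width": finger opening in m.
Only numpy, scipy, OpenCV 4.12 (cv2) and the standard library are available. Lean on these libraries where they do the work, as an engineer would, in place of code of your own. Each camera call takes 0.05 s, during which the arm holds its last target.

## Task

Press the red pedal of the charging dock down with one fingertip so that the orange spring flap lifts, and while holding it down push the blue battery pack under the flap with the other fingertip, all the way home against the stop at the back of the bay. Then let the pedal up so that the flap comes down on top of the pack, and back off. Only push the pack along the dock, never pick it up, and leave the other things on the table where they are.

Things in the scene. Friction and masses are not known exactly. Their poses are not given: they have to be found in the camera images.
- dock: Fixed charging dock. Origin: on the table under the flap's hinge line, mid-bay. x = loading direction (away from the robot), y left, z up. Black base 4 mm thick, x -130 to 150, y -56 to 100 mm. Bay: 58 mm wide channel (y -29 to 29) between aluminium rails, x -15 to 100, 22 mm high. Hinge posts at y +-48.5, 22 mm high. Nothing crosses above the channel from x -130 to 45 mm.
- dock_stop (a point): Middle of the face of the grey back stop at the far end of the bay, at x = 95 mm in the dock's frame, 15 mm above the table; its axes are the dock's. The stop is 26 mm high. Behind it stands the grey charger housing, dock x 110 to 148, 49 mm high.
- flap (a joint): Angle of the orange spring-closed flap, rad: 0 closed (bars the pack), above 0.33 the pack passes under, 0.50 with the pedal level, 0.52 end stop; 0.31 when resting on a loaded pack. Hinge axis along dock y at x = 0, z = 12 mm. Spring 0.1 (closed) to 0.2 N m (open) shuts it when let go. Pushing the pack against the closed flap does not open it.
- flap_lip (a point): Middle of the lower edge of the flap's lip, which hangs across the bay; closed it is at x = 63, z = 8 mm in the dock's frame. The 4 mm lip and the cover plate above it (x 55 to 105 mm) are joined to the hinge by side arms outside the rails; opening, they swing up and slightly towards -x, to at most 85 mm above the table.
- pedal_mid (a point): Centre of the red pedal's top: a bar 122 mm long, 30 mm wide, part of the flap, left (+y) of the bay: dock y 60 to 90 mm, from 18 to 140 mm before the hinge axis. Flap closed: it slopes up towards the robot at 0.5 rad, its end 80 mm above the table. Pressed level, its top is 14 mm above the table all along, dock x -140 to -18 mm. Holding it takes 1.5 N at x -130, 6 N at x -35 mm.
- battery_mid (a point): Centre of the blue battery pack with white and yellow bands: loose box 120 (its x) x 48 x 24 mm, about 0.22 kg, brass contacts on top at its +x end. It lies on the dock's base (centre 16 mm above the table), +x end between the rails, short of the lip. Fully home on the back stop its centre is at x = 35 mm in the dock's frame.
- spare: Green spare battery pack of the same size, lying on the table right of the dock; bystander. Origin: centre of its underside.
- wheel: Slotted plywood rover wheel, 66 mm across, lying flat left of the dock; bystander. Origin: centre of its underside.
- sensor: Small blue sensor board, 45 x 22 mm, 20 mm high, on the table left of the pedal; bystander. Origin: centre of its underside.
- remote: Black remote control, 170 x 50 x 18 mm; bystander. Origin: centre of its underside.
- driver: Screwdriver lying on the table; bystander. Origin: its underside.
- bottle: Clear bottle with blue cap, 66 mm across, 200 mm high, standing; bystander. Origin: centre of its underside.
- cup: Terracotta cup, 76 mm across, 80 mm high; bystander. Origin: centre of its underside.
Things that resemble listed ones, but are neither listed nor needed, are in the scene too. Leave any pink, purple or turquoise look-alike of the part that bears battery_mid alone.

How it is judged:
On the way, in this order (a step that is already met when the one before it is completed fails the run):
1. a finger on the pedal holds the flap open high enough for the pack, which is still outside (value of joint flap above 0.33 rad and contact force between the fingers and flap_c6 above 0.2 N and x of battery_mid in the frame of dock below 0.006 m), for 0.1 s.
2. the other finger pushes the pack's front end under the flap while the pedal is held (value of joint flap above 0.32 rad and contact force between the fingers and flap_c6 above 0.2 N and contact force between the fingers and battery above 0.05 N and x of battery_mid in the frame of dock above 0.008 m), for 0.04 s.
At the end, for the whole second after the job is handed in: The blue pack lies flat in the bay within 4 mm of the back stop, the flap has come down and rests on top of it (joint 0.25 to 0.36 rad), all at rest, and the robot touches nothing (x of battery_mid in the frame of dock between 0.031 and 0.038 m and y of battery_mid in the frame of dock between -0.008 and 0.008 m and z of battery_mid in the frame of dock below 0.02 m and angle between battery_mid's own z axis and vertical below 0.06 rad and angle between the x axis of battery_mid and the x axis of dock, either way round below 0.12 rad and value of joint flap between 0.25 and 0.36 rad and linear speed of battery below 0.01 m/s).
It fails at once if the battery pack is lifted or tipped (height (world z) of battery_mid above 0.026 m or angle between battery_mid's own z axis and vertical above 0.17 rad).
It fails at once if a bystander is moved by more than 20 mm (distance of any of spare, wheel, sensor, remote, driver, bottle, cup from where it was at the start of the episode above 0.02 m).
It also fails if it takes over 40 s, if anything falls off the work surface, if the arm or the gripper's body presses on something with over 40 N, if the wrist force passes 120 N, or if a joint passes its speed limit or range.

## Working session

There is one attempt and no reset: what is moved stays moved. The work goes in short steps, Python scripts to look and compute and a tool call to move; the robot and the scene stay as the last step left them, time stands still between calls to the robot, and variables do not carry over. Pictures are saved under pics/ and viewed, and the job is handed in when it is done.

Besides the shell and the picture viewer there is one more tool, called after "Call:" as name(argument=value, ...) on one line, values as JSON. drive_tool: Moves the arm, as the interface text tells. Its arguments: {"type":"object","properties":{"targets":{"type":"array","items":{"type":"number"}},"grip":{"type":"number"},"squeeze":{"type":"number"}},"required":["targets"]}

```bash
mkdir -p pics; ls
cat > h.py <<'E'
from rig import robot
import numpy as np, cv2
def snap(n,f):
    o=robot.get_obs(); im,d=robot.camera(n)
    cv2.imwrite(f'pics/{f}.png',im[:,:,::-1]); np.savez(f'pics/{f}.npz',im=im,d=d,p=o['position'],q=o['tool_rot'])
    return im,d,o
E
python3 - <<'E'
from h import *
for n in ['top','side']:
    snap(n,n+'0'); c=robot.calibration(n); print(n,c)
o=robot.get_obs();print(o, robot.grasp_offset)
E
```

```text
pics
top {'mtx': array([[387.43326945,   0.        , 254.13118484],
       [  0.        , 387.43326945, 192.7573355 ],
       [  0.        ,   0.        ,   1.        ]]), 'R': array([[ 0.02786296, -0.99959977,  0.00489483],
       [-0.99728471, -0.0281317 , -0.06805738],
       [ 0.06816784, -0.00298526, -0.9976694 ]]), 't': array([-0.03920096,  0.53592209,  1.10080331])}
side {'mtx': array([[403.16246963,   0.        , 258.20111376],
       [  0.        , 403.16246963, 191.14798595],
       [  0.        ,   0.        ,   1.        ]]), 'R': array([[-0.98052603, -0.19529413,  0.02071004],
       [-0.12652032,  0.54751038, -0.82717893],
       [ 0.15020423, -0.81369072, -0.56155686]]), 't': array([0.49353764, 0.15464656, 0.91434339])}
{'time': 0.1, 'q': array([ 1.04849725e+00,  5.28392029e-01,  1.43374990e+00, -2.41577613e-05,
        1.18138416e+00, -1.78523411e-01]), 'joint_velocities': array([ 0.00131978, -0.00298944, -0.00135432, -0.00095039,  0.00216571,
        0.00231476]), 'joint_torque': array([ 1.92675834e-04, -4.40987062e+01, -1.77151662e+01,  6.35313825e-02,
        5.33674587e-02, -2.00967861e-05]), 'position': array([0.210319  , 0.58786645, 0.22166563]), 'tool_rot': array([ 1.71038056e-01,  9.85263949e-01, -9.11805386e-04, -3.21367115e-04]), 'ft_force': array([-0.12789139, -0.52757862,  0.08498768]), 'moment': array([ 0.02340579,  0.05254614, -0.00539346]), 'grip_width': 0.08674042729789096} 0.0187
```

View pics/top0.png

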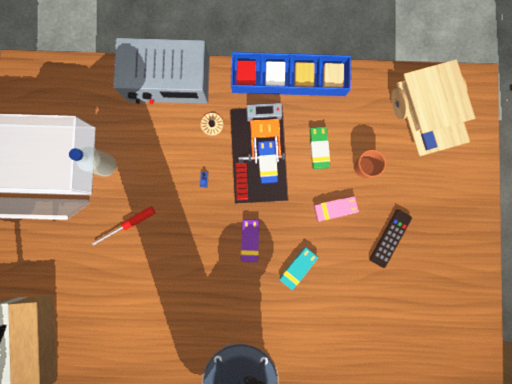

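View pics/side0.png

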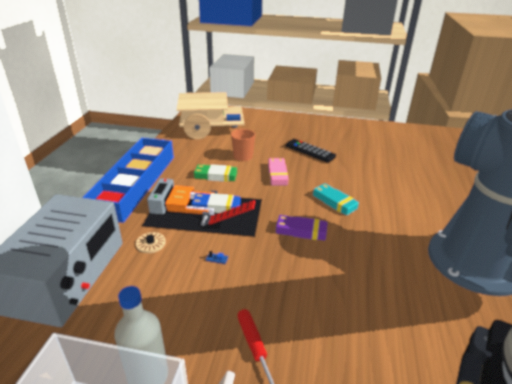

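The top view shows the dock at about (260,155), with the black base spanning (231–288, 107–203). The red pedal is at (241,180), the blue pack at (267,160) and the orange flap at (265,135). The look-alikes sit below the dock. I'll zoom in and measure.

```bash
cat >> h.py <<'E'
def ray(n,uv,z):
    c=robot.calibration(n); K,R,t=c['mtx'],c['R'],c['t']
    o=-R.T@t; d=R.T@np.linalg.inv(K)@np.array([uv[0],uv[1],1.]); return o+d*(z-o[2])/d[2]
def proj(n,X):
    c=robot.calibration(n); p=c['mtx']@(c['R']@np.asarray(X)+c['t']); return p[:2]/p[2]
E
python3 - <<'E'
from h import *
im=np.load('pics/top0.npz')['im']
c=im[95:215,220:300]; cv2.imwrite('pics/topz.png',cv2.resize(c,None,fx=5,fy=5,interpolation=cv2.INTER_CUBIC)[:,:,::-1])
im2=np.load('pics/side0.npz')['im']
c=im2[170:250,140:270]; cv2.imwrite('pics/sidez.png',cv2.resize(c,None,fx=6,fy=6,interpolation=cv2.INTER_CUBIC)[:,:,::-1])
# black base mask
hsv=cv2.cvtColor(im,cv2.COLOR_RGB2HSV)
roi=np.zeros(im.shape[:2],np.uint8); roi[100:212,224:296]=1
m=((hsv[...,2]<60)&(roi>0)).astype(np.uint8)
m=cv2.morphologyEx(m,cv2.MORPH_CLOSE,np.ones((3,3)))
cs,_=cv2.findContours(m,0,2); k=max(cs,key=cv2.contourArea); r=cv2.minAreaRect(cv2.convexHull(k)); print(r)
b=cv2.boxPoints(r)
for p in b: print(p, ray('top',p+0.0,0.004).round(4))
W=np.array([ray('top',p,0.004) for p in b]); 
for i in range(4): print(np.linalg.norm(W[i]-W[i-1]))
# blue
m=((hsv[...,0]>105)&(hsv[...,0]<125)&(hsv[...,1]>150)&(hsv[...,2]>100)&(roi>0)); ys,xs=np.nonzero(m); print('blue',xs.min(),xs.max(),ys.min(),ys.max(),m.sum())
E
```

```text
((240.21066284179688, 127.44924926757812), (36.12225341796875, 17.17053985595703), 85.91438293457031)
[230.36041 110.0457 ] [0.7818 0.0532 0.004 ]
[247.4873  108.82235] [0.787  0.0025 0.004 ]
[250.06091 144.8528 ] [ 0.6791 -0.0083  0.004 ]
[232.93402 146.07614] [0.674  0.0421 0.004 ]
0.10837039762159936
0.0509658399062337
0.10841805449851631
0.05064148981841722
blue 258 277 141 182 273
```

View pics/topz.png

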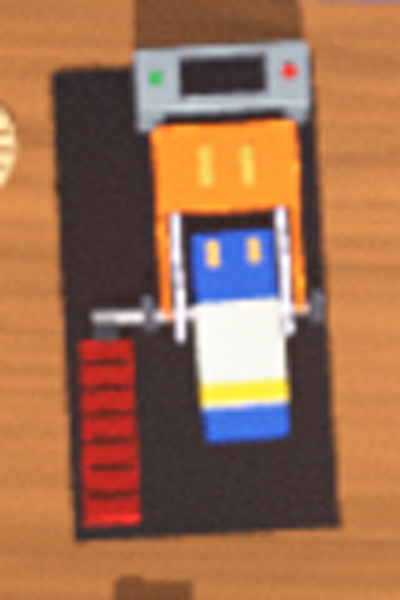

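View pics/sidez.png

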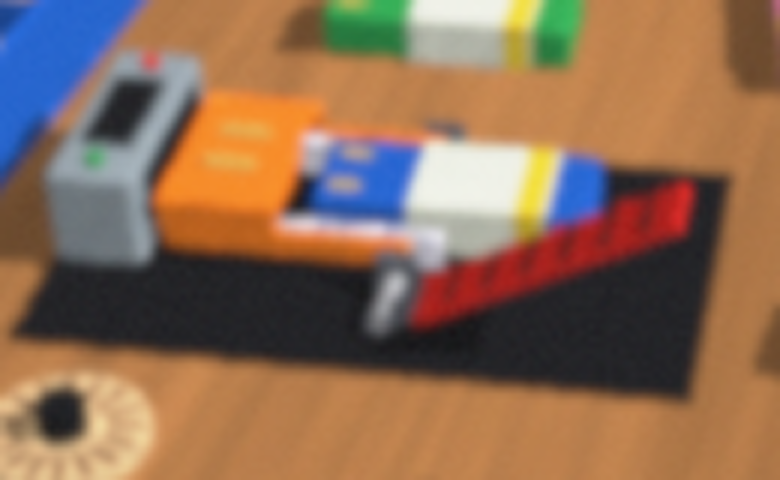

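Zoomed corners: the base is near-left (77,540), near-right (340,523) and far-left (54,70). The pack's top near corners are (206,442) and (290,437), its far corners (190,233) and (270,230). The pedal runs from (78,342) to (140,522).

```bash
cat > p.py <<'E'
from h import *
z2=lambda p:(p[0]/5+220-.4,p[1]/5+95-.4)
s2=lambda p:(p[0]/6+140-.4,p[1]/6+170-.4)
D=np.array([[-.13,.1],[-.13,-.056],[.15,.1]])
def fit(W):
    c=D.mean(0);w=W.mean(0);A=(D-c);B=W-w
    th=np.arctan2((A[:,0]*B[:,1]-A[:,1]*B[:,0]).sum(),(A*B).sum());R=np.array([[np.cos(th),-np.sin(th)],[np.sin(th),np.cos(th)]])
    o=w-R@c; print('yaw',np.degrees(th),'o',o.round(4),'res',(W-(D@R.T+o)).round(4).tolist()); return R,o
Wt=np.array([ray('top',z2(p),.004)[:2] for p in [(77,540),(340,523),(54,70)]])
Ws=np.array([ray('side',s2(p),.004)[:2] for p in [(690,398),(727,177),(15,333)]])
R,o=fit(Wt); R2,o2=fit(Ws)
for nm,p,z in [('pn',(206,442),.028),('pn',(290,437),.028),('pf',(190,233),.028),('pf',(270,230),.028),('pedfar',(78,342),.018),('pedfar',(133,339),.018),('pednear',(140,522),.08),('pednear',(84,525),.08)]:
    w=ray('top',z2(p),z)[:2]; print(nm,w.round(4),(R.T@(w-o)).round(4))
for nm,p,z in [('pn',(607,163),.028),('pf',(325,140),.028),('ped',(690,180),.08)]:
    w=ray('side',s2(p),z)[:2]; print('side',nm,w.round(4),(R2.T@(w-o2)).round(4))
E
python3 p.py
```

```text
yaw 4.620064705112547 o [ 0.6455 -0.0577] res [[-0.0004, -0.0006], [0.0013, 0.0015], [-0.0008, -0.0008]]
yaw 4.422024632291134 o [ 0.6424 -0.0539] res [[0.0001, -0.0008], [0.0026, 0.0026], [-0.0028, -0.0018]]
pn [ 0.5647 -0.0425] [-0.0793  0.0217]
pn [ 0.569  -0.0906] [-0.0789 -0.0266]
pf [ 0.6857 -0.03  ] [0.0423 0.0244]
pf [ 0.6888 -0.0762] [ 0.0417 -0.0219]
pedfar [0.6219 0.0332] [-0.0162  0.0925]
pedfar [0.6245 0.0013] [-0.0161  0.0606]
pednear [ 0.515  -0.0067] [-0.1259  0.0614]
pednear [0.5126 0.0238] [-0.1259  0.092 ]
side pn [ 0.5667 -0.0824] [-0.0777 -0.0226]
side pf [ 0.6912 -0.0719] [ 0.0473 -0.0217]
side ped [ 0.5149 -0.0062] [-0.1234  0.0574]
```

Dock pose is about (0.644,-0.056) with yaw 4.5°; the two views agree to about 3 mm. The pack's near face is at dock x≈-79 mm, so it needs a push of about 54 mm. I'll use a 60 mm jaw opening with the tool centre at dock y=37, which puts one finger on the pedal and the other behind the pack at the same height.

```bash
cat >> h.py <<'E'
from scipy.spatial.transform import Rotation as Ro
O=np.array([.644,-.056]); YAW=np.radians(4.5)
def d2w(x,y): 
    c,s=np.cos(YAW),np.sin(YAW); return O+np.array([c*x-s*y,s*x+c*y])
def w2d(p):
    c,s=np.cos(YAW),np.sin(YAW); d=np.asarray(p)[:2]-O; return np.array([c*d[0]+s*d[1],-s*d[0]+c*d[1]])
def plan(x,y,z,yaw=YAW):
    o=robot.get_obs(); R=Ro.from_quat(o['tool_rot']); w=np.r_[d2w(x,y),z]
    # tool y along dock y, z down
    best=None
    for sg in (1,-1):
        Y=sg*np.array([-np.sin(yaw),np.cos(yaw),0]);Z=np.array([0,0,-1.]);T=Ro.from_matrix(np.c_[np.cross(Y,Z),Y,Z])
        rv=(R.inv()*T).as_rotvec(degrees=True)
        if best is None or np.linalg.norm(rv)<np.linalg.norm(best): best=rv
    print('shift cm',(R.inv().apply(w-o['position'])*100).round(2),'rv',best.round(2),'dockpos',w2d(o['position']).round(4),'z',o['position'][2].round(4),'F',o['ft_force'].round(2),'t',o['time'],'w',o['grip_width'])
E
python3 -c "
from h import *
plan(-.105,.037,.17)"
```

```text
shift cm [-51.44 -46.92   5.24] rv [ -0.1   -0.04 -24.2 ] dockpos [-0.3818  0.6759] z 0.2217 F [-0.13 -0.53  0.08] t 0.1 w 0.08674042729789096
```

Call:
drive_tool(targets=[-51.4, -46.9, 5.0, 0, 0, -24.2, -51.4, -46.9, 5.0, 0, 0, -24.2, -51.4, -46.9, 5.0, 0, 0, -24.2, -51.4, -46.9, 5.0, 0, 0, -24.2, -51.4, -46.9, 5.0, 0, 0, -24.2, -51.4, -46.9, 5.0, 0, 0, -24.2, -51.4, -46.9, 5.0, 0, 0, -24.2, -51.4, -46.9, 5.0, 0, 0, -24.2, -51.4, -46.9, 5.0, 0, 0, -24.2, -51.4, -46.9, 5.0, 0, 0, -24.2, -51.4, -46.9, 5.0, 0, 0, -24.2, -51.4, -46.9, 5.0, 0, 0, -24.2], grip=-0.38)

```text
time: 1.1
position: [0.4427, 0.1494, 0.1867]
tool_rot: [-0.039, 0.999, 0.0, -0.0]
ft_force: [0.4, -0.2, -0.0]
grip_width: 0.0602
```

```bash
python3 -c "
from h import *
plan(-.105,.037,.17)"
```

```text
shift cm [ -7.96 -18.35   1.67] rv [ 0.01 -0.02 -0.01] dockpos [-0.1846  0.2205] z 0.1867 F [ 0.43 -0.15 -0.01] t 1.1 w 0.06021425651626609
```

Call:
drive_tool(targets=[-8.0, -18.3, 1.6, 0, 0, 0, -8.0, -18.3, 1.6, 0, 0, 0, -8.0, -18.3, 1.6, 0, 0, 0, -8.0, -18.3, 1.6, 0, 0, 0, -8.0, -18.3, 1.6, 0, 0, 0, -8.0, -18.3, 1.6, 0, 0, 0, -8.0, -18.3, 1.6, 0, 0, 0, -8.0, -18.3, 1.6, 0, 0, 0])

```text
time: 1.77
position: [0.5354, -0.0244, 0.1704]
tool_rot: [-0.039, 0.999, 0.001, -0.001]
ft_force: [0.2, -0.1, -0.3]
grip_width: 0.0601
```

```bash
python3 -c "
from h import *
snap('wrist','w1'); snap('side','s1')
c=robot.calibration('wrist');print(c)
plan(-.100,.037,.1)"
```

```text
{'mtx': array([[306.6955432 ,   0.        , 254.73677781],
       [  0.        , 306.6955432 , 191.29621889],
       [  0.        ,   0.        ,   1.        ]]), 'hand_eye': array([[-2.15470266e-04, -9.62944656e-01, -2.69698987e-01,
         7.42630152e-02],
       [ 9.99999033e-01, -5.78058783e-04,  1.26499755e-03,
         6.07478788e-04],
       [-1.37402450e-03, -2.69698454e-01,  9.62943849e-01,
        -1.61159801e-01],
       [ 0.00000000e+00,  0.00000000e+00,  0.00000000e+00,
         1.00000000e+00]])}
shift cm [-0.6  -0.4   7.08] rv [ 0.05 -0.09  0.08] dockpos [-0.1059  0.041 ] z 0.1708 F [-0.35 -0.29  0.07] t 1.8667 w 0.05969575707695906
```

View pics/w1.png

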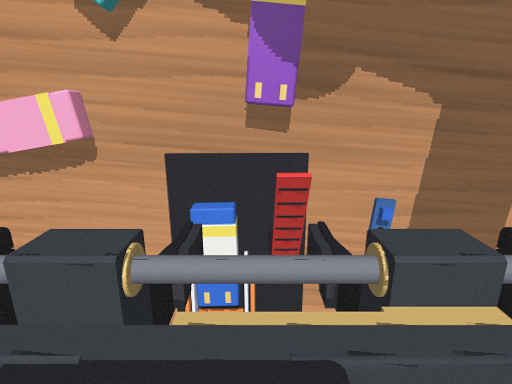

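View pics/s1.png

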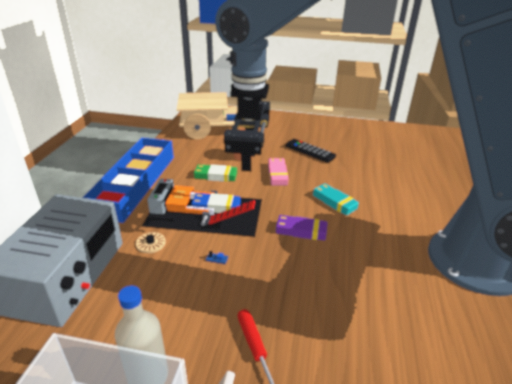

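The wrist view shows the base's near edge at row 153 (columns 166–308), the pack's near face at rows 204–222 (columns 191–237) and the pedal's near end at (276–310, 174). I'll refine positions from these.

```bash
cat > w.py <<'E'
from h import *
def wray(f,uv,z):
    D=np.load(f'pics/{f}.npz'); c=robot.calibration('wrist'); H=c['hand_eye']; R=Ro.from_quat(D['q'])
    d=R.apply(H[:3,:3]@np.linalg.inv(c['mtx'])@np.array([uv[0],uv[1],1.])); o=D['p']+R.apply(H[:3,3]); return o+d*(z-o[2])/d[2]
if __name__=='__main__':
    im=np.load('pics/w1.npz')['im'][145:310,160:320]; cv2.imwrite('pics/w1z.png',cv2.resize(im[:110],None,fx=5,fy=5,interpolation=cv2.INTER_CUBIC)[:,:,::-1])
    for n,p,z in [('baseR',(166,153.5),.004),('baseL',(308,153.5),.004),('bot',(192,204.5),.004),('bot',(236,204.5),.004),('top',(191,222),.028),('top',(237,222),.028),('ped',(276,174.5),.08),('ped',(310,174.5),.08)]:
        w=wray('w1',p,z); print(n,w.round(4),w2d(w).round(4))
E
python3 w.py
```

```text
baseR [ 0.5178 -0.12    0.004 ] [-0.1309 -0.0539]
baseL [0.506  0.0318 0.004 ] [-0.1307  0.0984]
bot [ 0.5731 -0.0909  0.004 ] [-0.0734 -0.0292]
bot [ 0.5693 -0.0417  0.004 ] [-0.0733  0.0202]
top [ 0.5845 -0.087   0.028 ] [-0.0618 -0.0262]
top [ 0.5807 -0.0385  0.028 ] [-0.0617  0.0224]
ped [ 0.5154 -0.0071  0.08  ] [-0.1244  0.0589]
ped [0.5132 0.0214 0.08  ] [-0.1244  0.0874]
```

View pics/w1z.png

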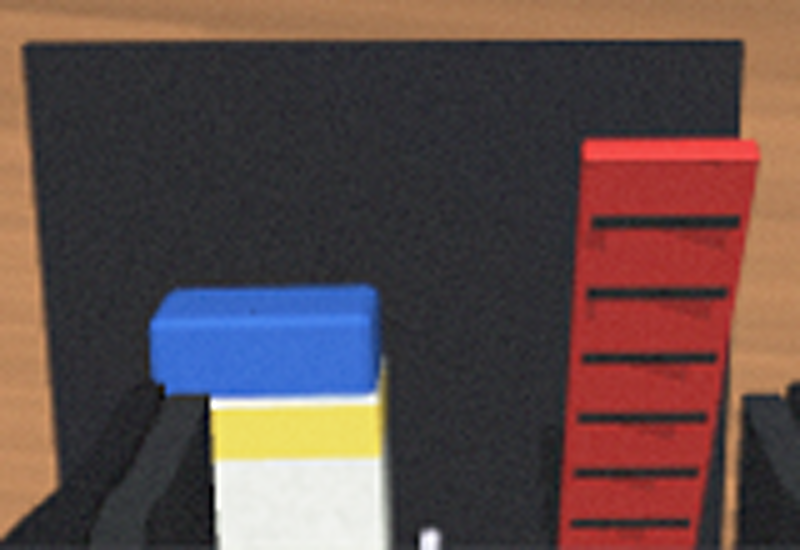

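Run:
```python
from w import *
z=lambda p:(p[0]/5+160-.4,p[1]/5+145-.4)
for n,p,h in [('bot',(175,288),.004),('bot',(375,286),.004),('top',(151,320),.028),('top',(377,317),.028),('topedge',(380,380),.028)]:
    w=wray('w1',z(p),h); print(n,w.round(4),w2d(w).round(4))
plan(-.1,.037,.09)
```

```text
bot [ 0.5702 -0.088   0.004 ] [-0.0761 -0.0261]
bot [ 0.5663 -0.0434  0.004 ] [-0.0765  0.0186]
top [ 0.5696 -0.0886  0.028 ] [-0.0767 -0.0266]
top [ 0.5653 -0.0416  0.028 ] [-0.0773  0.0205]
topedge [ 0.5793 -0.0401  0.028 ] [-0.0633  0.0209]
shift cm [-0.6  -0.4   8.08] rv [ 0.05 -0.09  0.08] dockpos [-0.1059  0.041 ] z 0.1708 F [-0.35 -0.29  0.07] t 1.8667 w 0.05969575707695906
```

Call:
drive_tool(targets=[-0.6, -0.5, 3.0, 0, 0, 0, -0.6, -0.5, 6.0, 0, 0, 0, -0.6, -0.5, 9.0, 0, 0, 0, -0.6, -0.5, 10.0, 0, 0, 0, -0.6, -0.5, 11.0, 0, 0, 0, -0.6, -0.5, 12.0, 0, 0, 0, -0.6, -0.5, 13.0, 0, 0, 0, -0.6, -0.5, 14.0, 0, 0, 0, -0.6, -0.5, 14.6, 0, 0, 0, -0.6, -0.5, 15.1, 0, 0, 0, -0.6, -0.5, 15.4, 0, 0, 0, -0.6, -0.5, 15.4, 0, 0, 0])

```text
time: 2.87
position: [0.5424, -0.0293, 0.0166]
tool_rot: [-0.039, 0.999, 0.0, -0.001]
ft_force: [-1.6, -0.5, 1.7]
grip_width: 0.0604
```

Run:
```python
from w import *
plan(-.025-.0095,.036,.0155)
snap('wrist','w2'); im,d,o=snap('side','s2'); snap('top','t2')
cv2.imwrite('pics/s2z.png',cv2.resize(im[130:250,130:290],None,fx=5,fy=5,interpolation=cv2.INTER_CUBIC)[:,:,::-1])
```

```text
shift cm [-6.47  0.14  0.1 ] rv [ 0.02 -0.06 -0.01] dockpos [-0.0992  0.0346] z 0.0166 F [-1.64 -0.55  1.74] t 2.8667 w 0.06036281454709408
```

View pics/s2z.png

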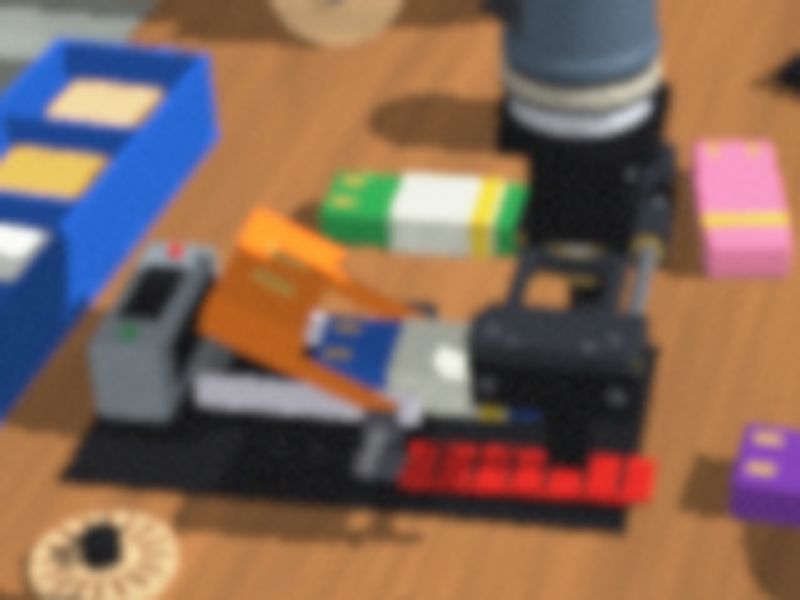

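View pics/w2.png

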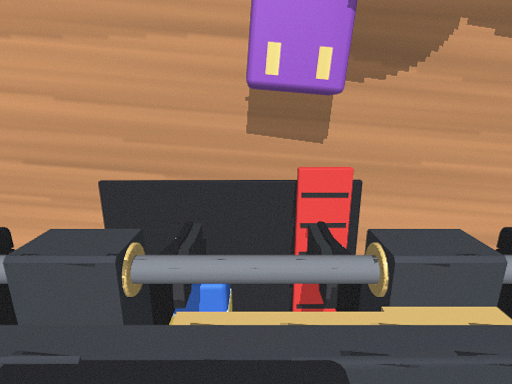

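The side view shows the pedal level under the left finger, the flap lifted clear, and the right finger just behind the pack. I'll push forward while holding the pedal.

Call:
drive_tool(targets=[-0.5, 0.1, 0.1, 0, 0, 0, -1.0, 0.1, 0.1, 0, 0, 0, -1.5, 0.1, 0.1, 0, 0, 0, -2.0, 0.1, 0.1, 0, 0, 0, -2.5, 0.1, 0.1, 0, 0, 0, -3.0, 0.1, 0.1, 0, 0, 0, -3.5, 0.1, 0.1, 0, 0, 0, -4.0, 0.1, 0.1, 0, 0, 0, -4.4, 0.1, 0.1, 0, 0, 0, -4.7, 0.1, 0.1, 0, 0, 0])

```text
time: 3.85
position: [0.5886, -0.0243, 0.0161]
tool_rot: [-0.039, 0.999, 0.0, -0.002]
ft_force: [-5.6, -0.0, 5.4]
grip_width: 0.0604
```

Run:
```python
from w import *
plan(-.025-.0095,.036,.0155)
im,d,o=snap('side','s3')
cv2.imwrite('pics/s3z.png',cv2.resize(im[130:250,130:290],None,fx=5,fy=5,interpolation=cv2.INTER_CUBIC)[:,:,::-1])
```

```text
shift cm [-1.82  0.    0.05] rv [ 0.04 -0.19  0.02] dockpos [-0.0527  0.0359] z 0.0161 F [-5.65 -0.03  5.4 ] t 3.85 w 0.06038051326126672
```

View pics/s3z.png

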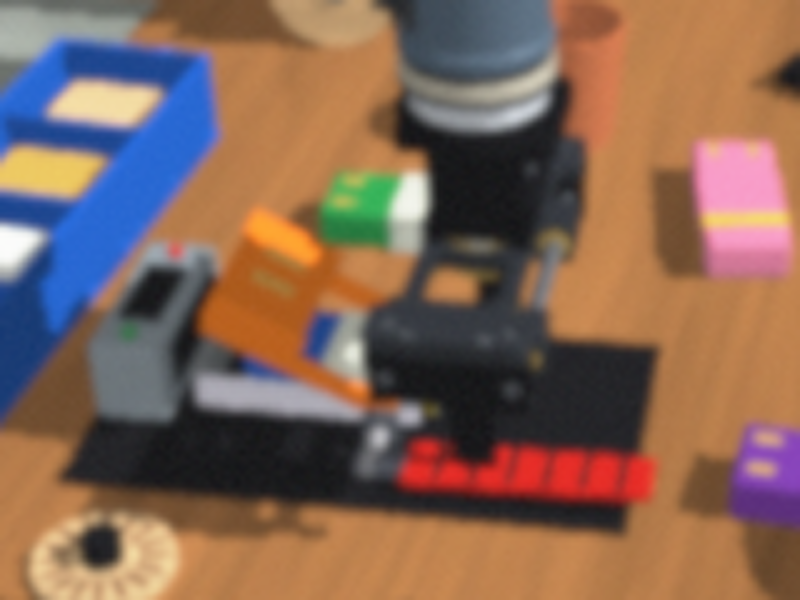

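The pack is moving under the flap at a stable ~5 N. I'll continue toward the stop.

Call:
drive_tool(targets=[-0.3, 0, 0, 0, 0, 0, -0.6, 0, 0, 0, 0, 0, -0.9, 0, 0, 0, 0, 0, -1.2, 0, 0, 0, 0, 0, -1.4, 0, 0, 0, 0, 0, -1.6, 0, 0, 0, 0, 0, -1.6, 0, 0, 0, 0, 0])

```text
time: 4.48
position: [0.6044, -0.0231, 0.0161]
tool_rot: [-0.039, 0.999, 0.0, -0.002]
ft_force: [-4.7, -0.1, 5.9]
grip_width: 0.0601
```

Run:
```python
from w import *
plan(-.025-.0095,.036,.0155)
```

```text
shift cm [-0.24  0.01  0.06] rv [ 0.05 -0.2   0.02] dockpos [-0.0369  0.0359] z 0.0161 F [-4.71 -0.07  5.87] t 4.4833 w 0.0601264703287925
```

Not at the stop yet, since there's been no force rise. I'll advance in 1 mm steps.

Call:
drive_tool(targets=[-0.1, 0, 0, 0, 0, 0, -0.2, 0, 0, 0, 0, 0, -0.2, 0, 0, 0, 0, 0])

```text
time: 4.73
position: [0.6045, -0.023, 0.0161]
tool_rot: [-0.039, 0.999, 0.0, -0.004]
ft_force: [-8.6, -2.0, 8.2]
grip_width: 0.0597
```

Run:
```python
from w import *
plan(-.025-.0095,.036,.0155)
im,d,o=snap('side','s4')
cv2.imwrite('pics/s4z.png',cv2.resize(im[150:240,140:260],None,fx=6,fy=6,interpolation=cv2.INTER_CUBIC)[:,:,::-1])
im,d,o=snap('top','t4')
cv2.imwrite('pics/t4z.png',cv2.resize(im[85:215,200:320],None,fx=5,fy=4.6,interpolation=cv2.INTER_CUBIC)[:,:,::-1])
```

```text
shift cm [-0.23  0.    0.06] rv [ 0.07 -0.42  0.02] dockpos [-0.0368  0.036 ] z 0.0161 F [-8.6  -1.95  8.15] t 4.7333 w 0.05967561334548253
```

View pics/s4z.png

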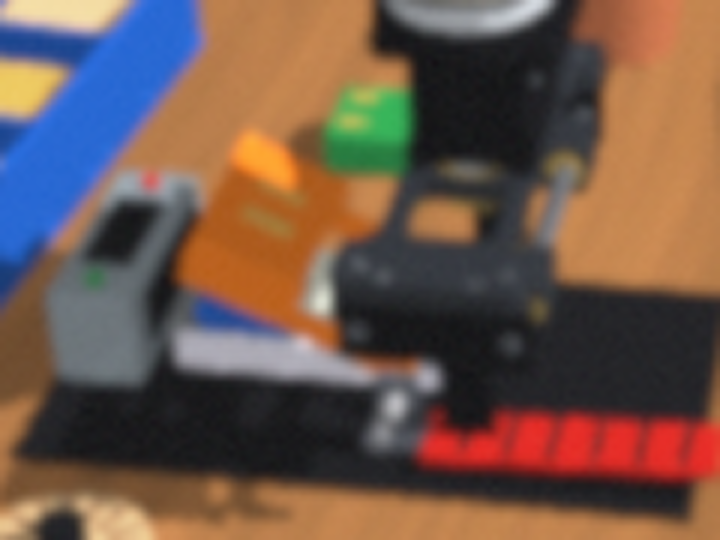

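View pics/t4z.png

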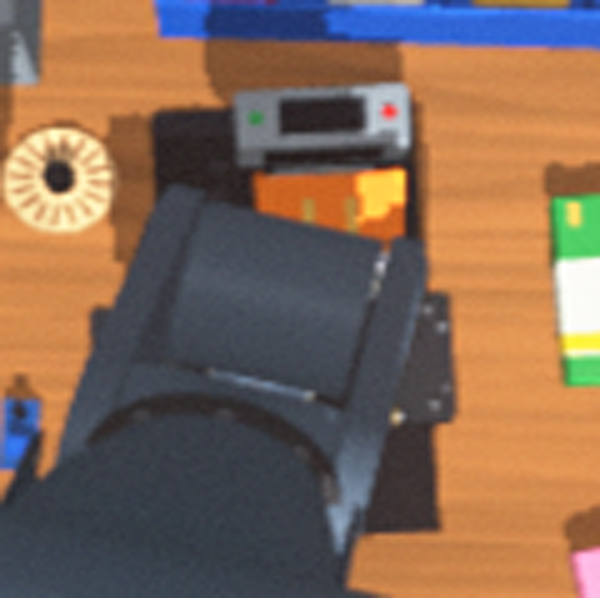

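Call:
drive_tool(targets=[-0.1, 0, 0, 0, 0, 0, -0.2, 0, 0, 0, 0, 0, -0.2, 0, 0, 0, 0, 0, -0.2, 0, 0, 0, 0, 0])

```text
time: 5.17
position: [0.6045, -0.023, 0.0161]
tool_rot: [-0.039, 0.999, 0.001, -0.006]
ft_force: [-11.0, -2.3, 11.0]
grip_width: 0.06
```

Run:
```python
from w import *
o=robot.get_obs(); print(o['moment'],o['ft_force'])
im,d,o=snap('wrist','w5')
```

```text
[-0.4107363   2.03104307 -0.1834578 ] [-10.96196649  -2.29824302  10.96705514]
```

View pics/w5.png

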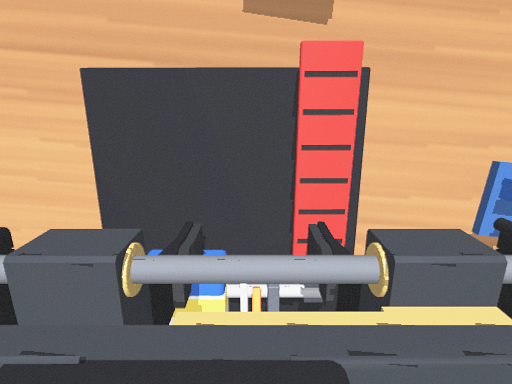

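Run:
```python
from w import *
im=np.load('pics/w5.npz')['im'][235:315,130:350]; cv2.imwrite('pics/w5z.png',cv2.resize(im,None,fx=3.6,fy=3.6,interpolation=cv2.INTER_CUBIC)[:,:,::-1])
for n,p,z in [('baseR',(82,68.5),.004),('baseL',(369,68.5),.004),('pednear',(301,42),.014),('pednear',(363,42),.014),('bot',(200,249.5),.004),('bot',(200,249.5),.028)]:
    w=wray('w5',p,z); print(n,w.round(4),w2d(w).round(4))
```

```text
baseR [ 0.5187 -0.1207  0.004 ] [-0.1299 -0.0547]
baseL [0.5067 0.031  0.004 ] [-0.13    0.0975]
pednear [ 0.4988 -0.0078  0.014 ] [-0.141   0.0595]
pednear [0.4964 0.0226 0.014 ] [-0.141   0.0899]
bot [ 0.6186 -0.055   0.004 ] [-0.0253  0.003 ]
bot [ 0.6067 -0.0513  0.028 ] [-0.0369  0.0076]
```

View pics/w5z.png

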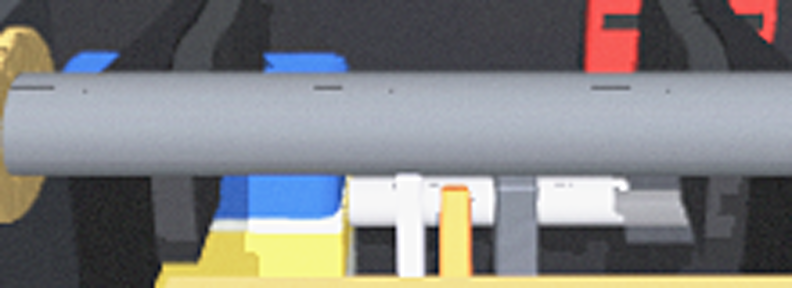

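The pack's near bottom edge is at dock x=-25.3 mm, which is home. The negative moment confirms the load is on the pack finger. I'll back off horizontally while still holding the pedal, then lift.

Call:
drive_tool(targets=[0.4, 0, 0, 0, 0, 0, 0.8, 0, 0, 0, 0, 0, 1.2, 0, 0, 0, 0, 0, 1.5, 0, 0, 0, 0, 0, 1.5, 0, -0.5, 0, 0, 0, 1.5, 0, -1.0, 0, 0, 0, 1.5, 0, -1.5, 0, 0, 0, 1.5, 0, -2.0, 0, 0, 0, 1.5, 0, -3.0, 0, 0, 0, 1.5, 0, -5.0, 0, 0, 0, 1.5, 0, -8.0, 0, 0, 0, 1.5, 0, -11.0, 0, 0, 0])

```text
time: 6.22
position: [0.5931, -0.024, 0.1265]
tool_rot: [-0.039, 0.999, 0.0, -0.002]
ft_force: [0.7, 0.3, -1.0]
grip_width: 0.0601
```

Call:
drive_tool(targets=[4, 0, 0, 0, 0, 0, 8, 0, -2, 0, 0, 0, 12, 0, -4, 0, 0, 0, 12, 0, -4, 0, 0, 0, 12, 0, -4, 0, 0, 0])

```text
time: 6.63
position: [0.4725, -0.0334, 0.1675]
tool_rot: [-0.039, 0.999, -0.0, -0.0]
ft_force: [0.8, -0.1, -0.2]
grip_width: 0.0601
```

Run:
```python
from w import *
im,d,o=snap('side','s6')
cv2.imwrite('pics/s6z.png',cv2.resize(im[150:250,130:270],None,fx=5.5,fy=5.5,interpolation=cv2.INTER_CUBIC)[:,:,::-1])
snap('wrist','w6'); snap('top','t6')
plan(-.2,.036,.2)
```

```text
shift cm [ 3.47  0.1  -3.38] rv [-0.05  0.12  0.  ] dockpos [-0.1652  0.035 ] z 0.1662 F [-0.4  -0.23 -0.63] t 6.7833 w 0.0600109790537035
```

View pics/s6z.png

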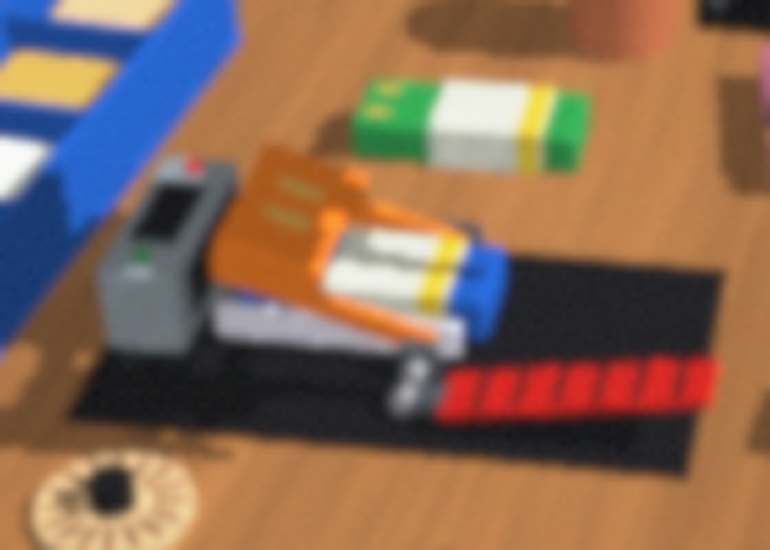

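View pics/w6.png

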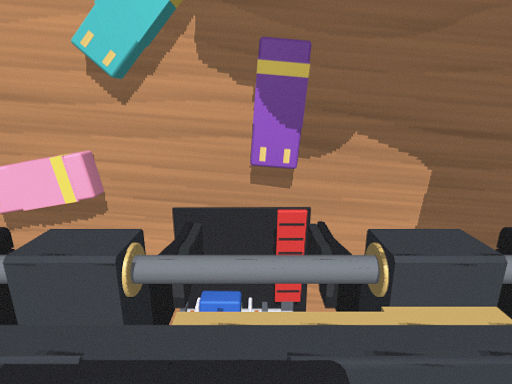

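View pics/t6.png

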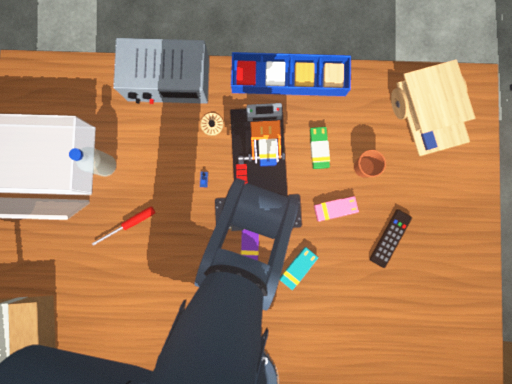

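The flap is resting on the pack, the pedal is partly up, and the bystanders are unchanged. I'll measure the pack's final position.

Run:
```python
from w import *
for n,f,b in [('wrist','w6',(250,345,170,320)),('top','t6',(130,200,225,300))]:
    im=np.load(f'pics/{f}.npz')['im'][b[0]:b[1],b[2]:b[3]]
    hsv=cv2.cvtColor(im,cv2.COLOR_RGB2HSV); m=(abs(hsv[...,0].astype(int)-110)<12)&(hsv[...,1]>140)&(hsv[...,2]>50)
    ys,xs=np.nonzero(m); print(n,'blue cols',xs.min()+b[2],xs.max()+b[2],'rows',ys.min()+b[0],ys.max()+b[0])
    cv2.imwrite(f'pics/{f}z.png',cv2.resize(im,None,fx=5,fy=5,interpolation=cv2.INTER_CUBIC)[:,:,::-1])
```

```text
wrist blue cols 200 241 rows 291 310
top blue cols 260 276 rows 159 165
```

View pics/w6z.png

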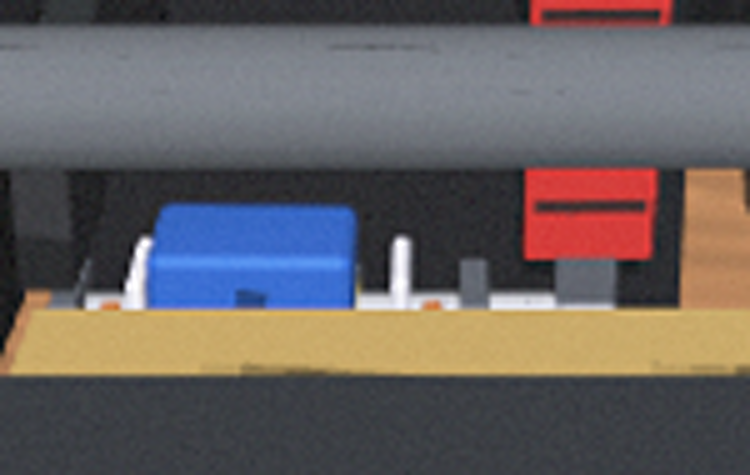

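View pics/t6z.png

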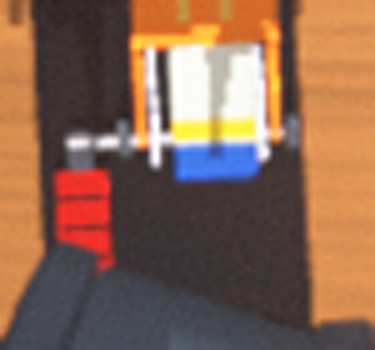

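Run:
```python
from w import *
z=lambda p:(p[0]/5+170-.4,p[1]/5+250-.4)
for n,p,h in [('botL',(160,206),.004),('botR',(352,206),.004),('topL',(150,256),.028),('topR',(356,256),.028)]:
    w=wray('w6',z(p),h); print('w',n,w2d(w).round(4))
z=lambda p:(p[0]/5+225-.4,p[1]/5+130-.4)
for p in [(178,180),(258,175)]: print('t',w2d(ray('top',z(p),.028)).round(4))
# pedal near end height from side: dock x≈-138,y 60..90; test heights
for th in (.25,.31,.36):
    a=.5-th; L=.14; X=np.array([-L*np.cos(a),.06, .012+L*np.sin(a)+.002]); w=d2w(X[0],X[1]); print(th,(proj('side',np.r_[w,X[2]])-[130,150]+.4)*5.5)
```

```text
w botL [-0.0251 -0.028 ]
w botR [-0.0251  0.0184]
w topL [-0.0282 -0.0261]
w topR [-0.0282  0.0204]
t [-0.0277  0.0188]
t [-0.0271 -0.0273]
0.25 [711.04238032 335.92113836]
0.31 [714.7864263  351.23255151]
0.36 [717.02458219 363.94287722]
```

```bash
python3 -c "
from rig import robot
print(robot.hand_in())"
```

```text
the job is handed in; nothing more can be done
None
```

I loaded the battery pack and handed the job in at about 6.8 s. The hand-in reports no verdict.

**What I did:** I set the jaws to 60 mm so one finger sat over the pedal and the other behind the pack. I pressed the pedal level so the flap lifted, then pushed the pack forward about 52 mm while holding the pedal. I backed off while still holding it, then lifted clear so the flap came down.

**Last checks:**
- **Home against the stop:** the tool stopped moving at the end of the push while its force rose to 11 N. The sign of the moment put the load on the pack finger.
- **Pack position:** the near bottom edge measured dock x = -25.1 mm, against -25 when home, and it did not shift on release. The pack is about 4 mm off-centre in y (limit 8) and square to the dock.
- **Flap:** it rests on the pack at about 0.33 rad, judged from the pedal's slope in the side view (0.25 to 0.36 allowed).
- **Surroundings:** the robot was clear of everything. The bystanders looked unmoved by eye; I did not measure them.

**One disagreement:** the pack's top near edge measured 2–3 mm further back (-27 to -28 mm) than the bottom edge. That would put the pack centre at about 32–33 mm instead of 35 mm, still inside the 31–38 mm limit. It may come from the rounded edges and the 2 mm camera calibration.

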